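# Change over the packs at the stockroom charger

## Robot

A 6-joint arm with a two-finger parallel gripper is mounted at the origin on the work surface. World frame = base frame: x ahead of the robot, y to its left, z up, the work surface at z = 0. Lengths are in m, angles in rad, forces in N, time in s.
With the tool pointing down it reaches from about 0.425 to 1.125 m from the base axis. Payload 14.9 kg.
Tool frame: the origin (TCP) lies on the front face of the gripper's body, between the roots of the fingers; the fingertips stand 78 mm ahead of it and the grasp point (between the pads) lies 60 mm ahead of it; z points along the fingers, y is the line along which they close (so a half turn about z gives the same grasp; the last joint's range is limited). The gripper opens to 91 mm and grips with 3 to 60 N. Pads are 32 mm wide; open, the fingers measure 118 mm over their backs; the gripper's body (76 mm by 178 mm) begins 60 mm behind the grasp point.
Start: joints at [1.09, 0.379, 1.734, -0, 1.028, -0.033], TCP at [0.303, 0.631, 0.292] pointing down, gripper open.
Joint ranges: [-2.77, 2.77], [-0.74, 2.19], [0, 2.66], [-1.06, 4.2], [0.31, 2.87], [-3.08, 3.08]. Speed limits (rad/s): [1.89, 1.89, 2.39, 3.14, 3.14, 3.14].

## Interface

Orientations are given as a unit quaternion [w, x, y, z].
In Python, from cell import movep, move_straight, goto_joints, open_gripper, grab, pause, ik, state, grab_frame, get_calibration, IKError, finish_job, masks_of, spot_point gives the robot as it stands. Calls block until the motion is done:
- movep(position, orientation): joint-space move of the TCP to a pose.
- move_straight(position, feed=0.15, orientation=None): straight line of the TCP; orientation=None keeps the orientation; feed is the mean speed in m/s.
- goto_joints(angles): joint-space move.
- open_gripper() and grab(): open the fingers fully, or close them until they stop; the grip force is fixed at half the most.
- pause(seconds).
- ik(position, orientation): joint angles nearest the present ones, or None.
- state(): the state.
- grab_frame(name): name is "side" or "top"; returns the picture (400x640x3 uint8, red, green, blue); there is no depth.
- get_calibration(name): a dict with "camera_matrix" (3x3 intrinsics, pixels), "pose" (4x4, takes a point from camera to world coordinates). Camera axes: x right, y down, z forward; pixel columns grow to the right and rows downward; lengths in m; the calibration is good to about 2 mm. A picture is of the moment at which its call begins. get_calibration takes no time and is no camera call.
A pose or a line that the arm cannot do raises IKError and nothing moves.
- finish_job(): hands the job in; it is judged then, once.
Trained networks look in the newest picture that a camera, given by its name, has taken for a name from the list of things; names that differ only in an ending like _2 or _b are one class to them, and where a whole thing is asked for, a point or a joint stands for the part that bears it (a point fixed in the world has none). Each returns a list of dicts, best first, with "confidence" (0 to 1); they miss things now and then, are a little off and sometimes report something else, mostly with a low value. They report only what shows in the picture. A call takes as long as a camera call. They do not tell look-alikes from the thing itself.
- masks_of(camera, thing): "mask" (400x640 bool, what is visible of it).
- spot_point(camera, thing): "centre" ([x, y, z] in m, in the coordinates of the camera as it stood for that picture, good to about 4 mm: a listed point, or the origin of a listed thing).
The state is a dict: "clock": time; "joint_pos": joint angles; "qd": joint speeds; "tau": joint torques, N m; "eef_pos": TCP position; "tool_rot": TCP orientation; "ft_force": force on the tool from outside, world axes, zero at the start; "moment": the same for the moment, N m; "opening": finger opening in m; "gripper_force": force on a finger pad.
Only numpy, scipy, OpenCV 4.12 (cv2) and the standard library are available. Lean on these libraries where they do the work, as an engineer would, in place of code of your own. Each camera call takes 0.05 s, during which the arm holds its last target. There are 200 camera calls.

## Task

The tall battery pack in the charger is full: squeeze its two side catches together, draw it straight up out of its bay and lower it onto the floor of the open blue bin that already holds a ready pack, beside that pack, letting go only once it is down. Of the two low packs in the charger, one was dropped in and stands proud: before or after that, press it straight down until it clicks fully home. Leave the other low pack, the ready pack and everything else on the counter where they are.

Things in the scene. Friction and masses are not known exactly. Their poses are not given: they have to be found in the camera images.
- charger: Dark grey three-bay battery charger, fixed to the counter: body 90 mm deep (x), 276 mm long (y), flat deck on top 70 mm up; along its front (-x) a black fascia from x = -45 to -70 mm, at most 48 mm high. Origin: centre of the body's underside. A pack that is home has its head flat on the deck: its origin at x = 0, z = 10 mm here, its axes parallel to the charger's.
- charger_deck (a point): Centre of the deck, 70 mm above the charger's origin; the mouth of the middle bay. Three equal square wells, 41.5 mm wide, at y = -84, 0 and +84 mm on x = 0; any pack may be in any bay. The deck's 14 mm thick front and back ledges are what the packs' hooks catch under.
- pack_tall: Black stick battery pack: a 38 x 38 x 60 mm stick that plugs down into the charger, a 46 x 72 x 52 mm (x, y, z) head on top. Origin: centre of the stick's underside; z up along the stick; x along the line of its two side catches. 0.3 to 0.5 kg. Starts home, hooked fast against a plain pull (1.5 mm play). With both catches 5 mm in it draws freely straight up and is clear of the well after 60 mm; it can be carried by its pinched catches.
- pack_tall_grip (a point): Midway between the tall pack's two catches, 76 mm above its origin (86 mm above the charger's when home). Catches: ribbed buttons on the -x (front) and +x (back) faces of the head, 30 mm wide (y), 24 mm high, centred at this height, 7.5 mm proud of the head: 61 mm over both at rest, 48 mm fully pressed. Their undersides are 4 mm above the deck.
- pack_tall_neck (a point): Point on the tall pack's axis at the underside of its head, 60 mm above its origin. With the pack standing in the bin it is 64 mm above the bin's origin, less when the pack lies or leans.
- pack_tall_front (a joint): How far the tall pack's front (-x) catch is pressed in: 0 m out, 0.0065 m fully in (solid stop); 3.5 N starts it, 8 N holds it fully in; it springs back.
- pack_tall_back (a joint): The same for the tall pack's back (+x) catch.
- pack_loose: Black stick battery pack: a 38 x 38 x 60 mm stick that plugs down into the charger, a 46 x 52 x 28 mm (x, y, z) head on top. Origin: centre of the stick's underside; z up along the stick; x along the line of its two side catches. 0.22 kg, same catches. The low pack that is not home: it stands in its bay with its hooks on the well's rims, origin 38 mm above the charger's, head 28 mm clear of the deck; it can lean a few degrees.
- pack_loose_top (a point): Centre of the top face of that pack's head, 88 mm above its origin: 126 mm above the charger's origin at the start, 98 mm when home. A straight push of 10 to 20 N down here carries the pack 28 mm to the deck; its catches are wedged in on the way and snap out under the ledges in the last 1.5 mm.
- pack_loose_front (a joint): How far that pack's front (-x) catch is in: 0 m out (at the start, and again once clicked home), up to 0.0065 m.
- pack_loose_back (a joint): The same for its back (+x) catch.
- pack_low: Black stick battery pack: a 38 x 38 x 60 mm stick that plugs down into the charger, a 46 x 52 x 28 mm (x, y, z) head on top. Origin: centre of the stick's underside; z up along the stick; x along the line of its two side catches. The other low pack, already home in its bay and still charging.
- bin: Open blue picking bin, fixed on the counter: 240 mm long (x), 160 mm wide (y), walls and floor 4 mm thick; back wall (+x) and sides 85 mm high, the sides sloping down from x = -43 mm to the 45 mm high front lip at x = -120 mm. Origin: centre of its underside; inner floor 4 mm above it. A ready pack stands anywhere along it, leaving more room towards one end (x) than the other.
- pack_ready: Low pack standing head down in the bin, 88 mm high: head 46 x 52 mm below (61 mm over the catches), 38 mm square stick up. Origin at the centre of its lower face.
- tee: Bystander: galvanised pipe tee lying flat, 104 mm along x, its branch 52 mm to +y, 60 mm high. Origin under its middle, on the counter (where the axes of the arms cross).
- socket: Bystander: galvanised pipe socket standing on end, 62 mm across, 64 mm high. Origin under its middle, on the counter.
- elbow: Bystander: galvanised elbow lying flat, arms of 54 mm to +x and +y, 60 mm high. Origin under its middle, on the counter (where the axes of the arms cross).
- union: Bystander: galvanised pipe union standing on end, 81 mm across the corners of its big nut, 72 mm high. Origin under its middle, on the counter.
- nipple: Bystander: galvanised hexagon nipple standing on end, 65 mm across corners, 66 mm high. Origin under its middle, on the counter.
- pipe_piece: Bystander: piece of galvanised pipe, threaded at both ends, standing on end, 60 mm across, 200 mm high. Origin under its middle, on the counter.
- oil_can: Bystander: white spray can of cutting oil with a red band and a black cap, standing, 65 mm across, 200 mm high. Origin under its middle, on the counter.
Things that resemble listed ones, but are neither listed nor needed, are in the scene too. Leave any green or red look-alike of the pack_tall alone.

How it is judged:
On the way, in this order (a step that is already met when the one before it is completed fails the run):
1. both catches of the tall pack are squeezed in by more than 4.5 mm while it is still down in its bay (value of joint each of pack_tall_front, pack_tall_back above 0.0045 m and z of pack_tall in the frame of charger below 0.02 m), for 0.1 s.
2. the tall pack is drawn up clear of the charger's deck (z of pack_tall in the frame of charger above 0.075 m), for 0.1 s.
3. the tall pack is down on (within 12 mm of) the floor of the blue bin while still in the fingers (x of pack_tall_neck in the frame of bin between -0.115 and 0.115 m and y of pack_tall_neck in the frame of bin between -0.075 and 0.075 m and z of pack_tall_neck in the frame of bin below 0.076 m and contact force between pack_tall and the fingers above 0.5 N), for 0.1 s.
At the end, for the whole second after the job is handed in: Tall pack at rest in the blue bin: neck within 115 mm (x) and 75 mm (y) of its middle, under 72 mm above its underside (not on top of anything). Proud low pack home: within 2.5 mm of the deck, upright, both catches out (under 1.5 mm in). The other low pack still home (2.5 mm) (x of pack_tall_neck in the frame of bin between -0.115 and 0.115 m and y of pack_tall_neck in the frame of bin between -0.075 and 0.075 m and z of pack_tall_neck in the frame of bin below 0.072 m and linear speed of pack_tall below 0.03 m/s and z of each of pack_loose, pack_low in the frame of charger below 0.0125 m and horizontal distance between pack_loose and charger below 0.09 m and value of joint each of pack_loose_front, pack_loose_back below 0.0015 m and angle between pack_loose's own z axis and vertical below 0.06 rad); the robot touches nothing.
It fails at once if the low pack that was already home is pulled or knocked from its place by more than 10 mm (distance of pack_low from where it was at the start of the episode above 0.01 m).
It fails at once if the proud low pack is taken out of its bay (z of pack_loose in the frame of charger above 0.06 m).
It fails at once if the ready pack in the bin is shoved by more than 30 mm or tipped over (distance of pack_ready from where it was at the start of the episode above 0.03 m or angle between pack_ready's own z axis and vertical above 0.5 rad).
It fails at once if a pipe fitting, the pipe piece or the oil can is shifted by more than 30 mm (distance of any of tee, socket, elbow, union, nipple, pipe_piece, oil_can from where it was at the start of the episode above 0.03 m).
It also fails if it takes over 51 s, if anything falls off the work surface, if the arm or the gripper's body presses on something with over 40 N, if the wrist force passes 120 N, or if a joint passes its speed limit or range.

## Working session

There is one attempt and no reset: what is moved stays moved. The work goes in short steps, each a Python script; the robot and the scene stay as the last script left them, time stands still between calls to the robot, and variables do not carry over. Pictures are saved under pics/ and viewed, at most 10 in all, crops included, and the job is handed in when it is done.

```bash
mkdir -p pics; cat > h.py <<'E'
from cell import *
import numpy as np, cv2
def w(cam,p):
    T=np.array(get_calibration(cam)["pose"]); return (T@np.r_[p,1])[:3]
def px(cam,P):
    c=get_calibration(cam);p=np.linalg.inv(np.array(c["pose"]))@np.r_[P,1];q=np.array(c["camera_matrix"])@p[:3];return q[:2]/q[2]
def save(cam,name):
    im=grab_frame(cam); cv2.imwrite(f"pics/{name}.png",im[:,:,::-1]); return im
E
python3 - <<'E'
from h import *
np.set_printoptions(precision=3,suppress=True)
for cam in("side","top"):
    save(cam,cam+"0"); print(cam,np.array(get_calibration(cam)["pose"])[:3,3])
    for n in ["charger","charger_deck","pack_tall","pack_tall_grip","pack_loose","pack_loose_top","pack_low","bin","pack_ready","tee","socket","elbow","union","nipple","pipe_piece","oil_can"]:
        for d in spot_point(cam,n):
            if d["confidence"]>.2:
                P=w(cam,d["centre"]); print(n,round(d["confidence"],2),P,px(cam,P).round())
print(state()["clock"],state()["tool_rot"])
E
```

```text
side [ 0.337 -0.931  0.863]
charger 0.66 [ 0.547 -0.224 -0.003] [337. 266.]
charger 0.4 [ 0.657 -0.299 -0.001] [382. 281.]
charger_deck 0.87 [ 0.551 -0.226  0.07 ] [339. 249.]
charger_deck 0.51 [ 0.588 -0.151  0.005] [344. 244.]
pack_tall 0.94 [ 0.499  0.006 -0.007] [306. 215.]
pack_tall 0.71 [ 0.59  -0.15   0.006] [345. 243.]
pack_tall_grip 0.83 [ 0.583 -0.152  0.086] [345. 224.]
pack_tall_grip 0.64 [ 0.726 -0.168  0.071] [393. 226.]
pack_tall_grip 0.55 [0.496 0.007 0.073] [305. 196.]
pack_tall_grip 0.29 [ 0.407 -0.473 -0.002] [303. 356.]
pack_loose 0.75 [ 0.511 -0.303  0.039] [331. 280.]
pack_loose 0.41 [ 0.589 -0.151  0.005] [345. 243.]
pack_loose 0.34 [ 0.587 -0.147  0.068] [345. 227.]
pack_loose_top 0.84 [ 0.51  -0.299  0.125] [332. 257.]
pack_low 0.81 [ 0.547 -0.223  0.011] [337. 262.]
pack_low 0.72 [0.525 0.198 0.001] [304. 178.]
bin 0.65 [ 0.545  0.209 -0.002] [309. 176.]
pack_ready 0.49 [0.524 0.2   0.002] [304. 177.]
tee 0.92 [ 0.657 -0.299  0.   ] [382. 280.]
socket 0.77 [ 0.408 -0.219  0.001] [288. 270.]
elbow 0.91 [ 0.749 -0.006 -0.004] [380. 208.]
elbow 0.52 [ 0.41  -0.
[... 1033 characters left out ...]
15   0.07 ] [364. 179.]
pack_low 0.6 [ 0.549 -0.229  0.011] [383. 193.]
bin 0.89 [0.543 0.206 0.   ] [265. 192.]
pack_ready 0.54 [0.522 0.203 0.005] [266. 198.]
tee 0.84 [ 0.65  -0.303  0.003] [403. 166.]
tee 0.4 [ 0.408 -0.471 -0.   ] [449. 232.]
socket 0.53 [ 0.409 -0.223  0.003] [382. 231.]
elbow 0.72 [ 0.745 -0.007  0.001] [324. 141.]
union 0.82 [0.323 0.41  0.001] [207. 251.]
union 0.23 [ 0.502  0.477 -0.004] [192. 202.]
nipple 0.59 [ 0.501  0.479 -0.002] [191. 202.]
nipple 0.32 [ 0.585 -0.15   0.085] [364. 179.]
pipe_piece 0.59 [ 0.658 -0.046  0.002] [334. 163.]
oil_can 0.73 [ 0.406 -0.471 -0.001] [449. 233.]
oil_can 0.37 [ 0.549 -0.231  0.01 ] [384. 192.]
1.7 [0.    0.222 0.975 0.   ]
```

View pics/side0.png

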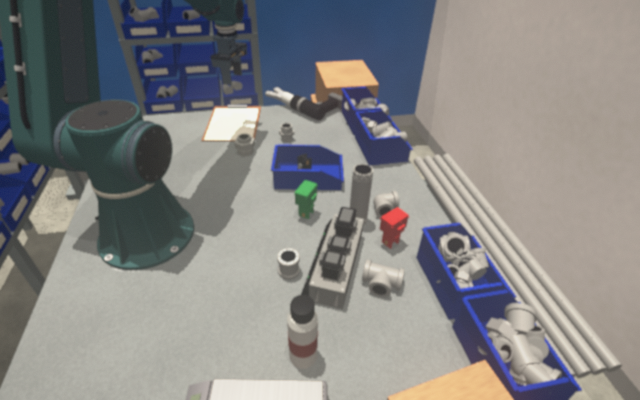

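View pics/top0.png

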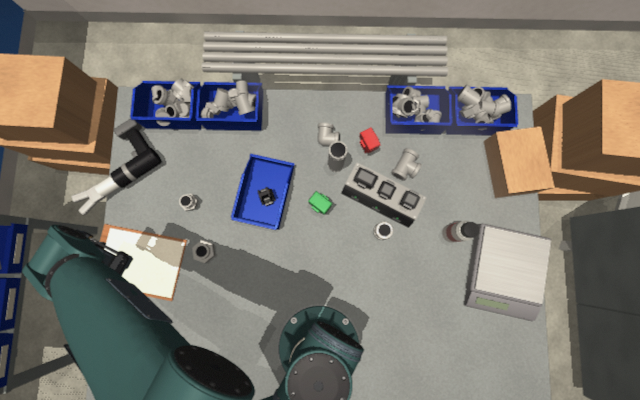

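```bash
python3 - <<'E'
from h import *
np.set_printoptions(precision=3,suppress=True)
t=cv2.imread("pics/top0.png");s=cv2.imread("pics/side0.png")
a=cv2.resize(t[120:240,220:440],None,fx=3.6,fy=3.6,interpolation=3)[:, :790]
b=cv2.resize(s[140:310,260:420],None,fx=3,fy=3,interpolation=3)
# top: crop of bin and charger side by side
c1=cv2.resize(t[145:240,225:305],(400,475),interpolation=3);c2=cv2.resize(t[145:240,335:431],(0,0),None,4.15,5*.83,interpolation=3)
cv2.imwrite("pics/crop_top.png",a);
c3=cv2.resize(s[195:300,300:410],None,fx=3.6,fy=3.6,interpolation=3); c4=cv2.resize(s[140:195,262:352],(c3.shape[1],242),interpolation=3)
v=np.vstack([c3,c4])[:600]; h=cv2.resize(t[150:235,228:300],(400,472)); h=np.vstack([h,np.zeros((v.shape[0]-472,400,3),np.uint8)]); cv2.imwrite("pics/crop.png",np.hstack([v,h])); print(v.shape)
grab_frame("top")
for n in ("bin","charger","pack_ready"):
    for d in masks_of("top",n)[:1]:
        c,_=cv2.findContours(d["mask"].astype(np.uint8),0,2); c=max(c,key=cv2.contourArea)
        r=cv2.minAreaRect(c); print(n,d["confidence"],r); print(cv2.boxPoints(r))
E
```

```text
(600, 396, 3)
bin 0.66 ((261.9032897949219, 191.46141052246094), (50.44785690307617, 70.09101104736328), 13.626993179321289)
[[229.133 219.578]
 [245.646 151.46 ]
 [294.674 163.345]
 [278.16  231.463]]
charger 0.82 ((382.9762268066406, 195.37890625), (79.17587280273438, 35.309200286865234), 27.552810668945312)
[[339.712 192.719]
 [356.045 161.415]
 [426.241 198.039]
 [409.908 229.343]]
pack_ready 0.76 ((266.29998779296875, 196.39999389648438), (16.76007080078125, 14.230247497558594), 71.56504821777344)
[[256.9 190.7]
 [270.4 186.2]
 [275.7 202.1]
 [262.2 206.6]]
```

View pics/crop.png

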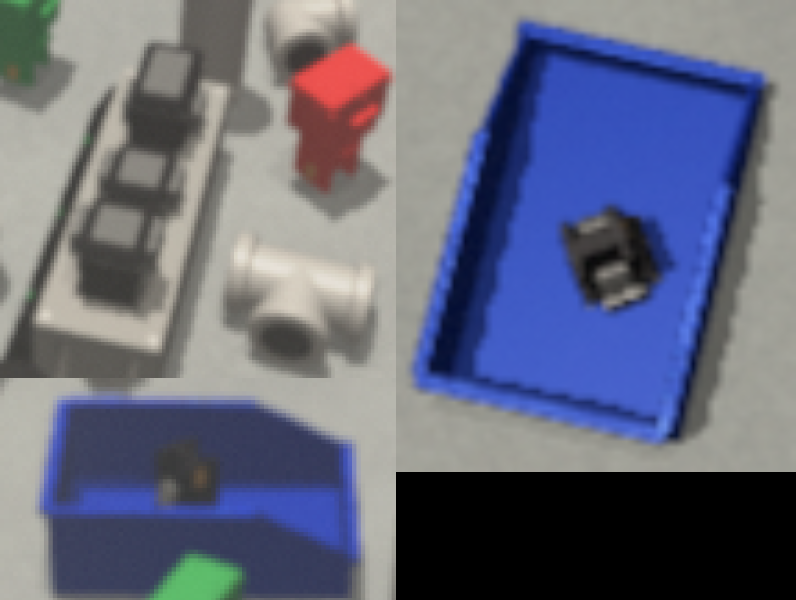

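The tall-pack candidates in the top image are black in the charger at (364,178), green at (319,203) and red at (368,140). The black one in the charger's far bay fits, and the crop confirms it. The middle low pack (384,192) is home and the nearest one (404,202) stands proud. The ready pack sits toward the bin's high end near the robot, so there is more room at the far lip. I'll press the proud pack first.

```bash
cat >> h.py <<'E'
np.set_printoptions(precision=4,suppress=True)
def q(phi):
    a=(phi+np.pi/2)/2; return [0,np.cos(a),np.sin(a),0]
def st():
    s=state(); print(round(s["clock"],2),np.array(s["eef_pos"]),"F",np.array(s["ft_force"]).round(1),"open",round(s["opening"],4),round(s["gripper_force"],1)); return s
YC=-0.466
E
python3 - <<'E'
from h import *
x,y=.510,-.301
grab()
movep([x,y,.34],q(YC)); st()
move_straight([x,y,.215],feed=.15); st()
move_straight([x,y,.184],feed=.04); st()
for z in (.180,.177,.175,.173,.171,.169):
    move_straight([x,y,z],feed=.03); s=st()
    if s["eef_pos"][2]<.1775 and abs(s["ft_force"][2])>30: break
move_straight([x,y,.26],feed=.2); st()
save("side","s1"); 
for n in("pack_loose","pack_loose_top","pack_low"):
    for c in("side","top"):
        if c=="top": grab_frame(c)
        for d in spot_point(c,n)[:2]: print(n,c,round(d["confidence"],2),w(c,d["centre"]))
E
```

```text
6.6 [ 0.5103 -0.3006  0.34  ] F [ 0.1  0.5 -0.2] open 0.0006 0.0
7.58 [ 0.5104 -0.3012  0.2158] F [-1.  -0.5 -0.7] open 0.0006 0.0
8.51 [ 0.5099 -0.3009  0.1838] F [-0.3 -0.7 -0.5] open 0.0005 0.0
8.79 [ 0.5099 -0.3009  0.1798] F [-0.3 -0.6 -0.3] open 0.0003 0.0
9.04 [ 0.5099 -0.3009  0.1767] F [ 0.2 -0.5  0.2] open 0.0002 0.0
9.29 [ 0.51   -0.301   0.1765] F [-10.4   6.1  29.4] open 0.0004 14.3
9.54 [ 0.5101 -0.3011  0.1763] F [-22.3  14.   61. ] open 0.0004 30.7
10.12 [ 0.5096 -0.3007  0.259 ] F [-0.4  0.4 -0.2] open 0.0002 0.0
pack_loose side 0.69 [ 0.5136 -0.3036  0.0087]
pack_loose top 0.49 [ 0.5124 -0.3012  0.0084]
pack_loose top 0.36 [ 0.59   -0.1519  0.0697]
pack_loose_top side 0.65 [ 0.5123 -0.303   0.0977]
pack_loose_top side 0.38 [ 0.4102 -0.2182  0.0019]
pack_loose_top top 0.58 [ 0.5092 -0.3062  0.0969]
pack_low side 0.85 [ 0.5471 -0.2229  0.0128]
pack_low side 0.74 [ 0.5138 -0.2999  0.0992]
pack_low top 0.69 [ 0.5496 -0.2273  0.0111]
```

The proud pack is now home: the push met a hard stop with the tips at 98 mm, and both cameras agree. Next is the tall pack.

```bash
python3 - <<'E'
from h import *
x,y=.5855,-.151
move_straight([.51,-.301,.32],feed=.3)
open_gripper()
movep([x,y,.27],q(YC)); st()
move_straight([x,y,.153],feed=.12); st()
grab(); pause(.3); s=st()
print(np.array(s["moment"]), "charger-x force",np.array(s["ft_force"])[:2]@[np.cos(YC),np.sin(YC)])
E
```

```text
13.1 [ 0.5855 -0.1514  0.2703] F [-0.4 -0.7  0.5] open 0.0914 0.0
14.22 [ 0.5859 -0.1512  0.1537] F [-0.4  0.3  0.9] open 0.091 0.0
15.28 [ 0.5852 -0.1508  0.1533] F [-6.6  2.6 10.6] open 0.0456 30.1
[ 0.4464  1.1272 -0.026 ] charger-x force -7.1109549008366955
```

```bash
python3 - <<'E'
from h import *
x,y=.5855,-.151
move_straight([x,y,.157],feed=.02); s=st()
if abs(s["ft_force"][2])<25:
    move_straight([x,y,.175],feed=.05); s=st()
    if abs(s["ft_force"][2])<25:
        move_straight([x,y,.25],feed=.12); s=st()
im=save("side","s2")
u,v=px("side",[x,y,.17]).astype(int); cv2.imwrite("pics/c2.png",cv2.resize(im[v-70:v+70,u-90:u+90,::-1],None,fx=4,fy=4,interpolation=3))
E
```

```text
15.63 [ 0.5855 -0.151   0.1569] F [ 0.5 -0.1 -3.2] open 0.0458 30.1
16.14 [ 0.5855 -0.151   0.1753] F [-1.8  1.4 -2. ] open 0.046 30.1
16.92 [ 0.5852 -0.1509  0.2493] F [ 0.1  0.  -3.8] open 0.0461 30.0
```

View pics/c2.png

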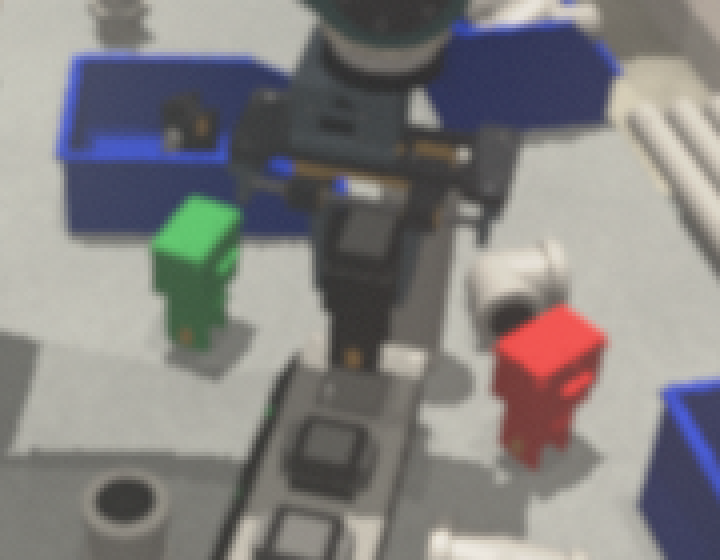

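The crop shows the tall pack hanging straight in the fingers at about (360,260), clear of the charger. The other two packs are flat on the deck. Next I'll carry it to the bin.

```bash
python3 - <<'E'
from h import *
x,y=.5855,-.151
YB=-.238+np.pi/2
u=np.array([np.cos(-.238),np.sin(-.238)]); t=np.array([.544,.207])+.066*u; print(t)
move_straight([x,y,.40],feed=.25)
movep([*t,.40],q(YB)); st()
move_straight([*t,.26],feed=.2); st()
a=save("side","s3"); b=save("top","t3")
i,j=px("side",[*t,.1]).astype(int); k,l=px("top",[*t,.1]).astype(int)
f=lambda m,v,u:cv2.resize(m[v-60:v+60,u-45:u+45,::-1],None,fx=4.2,fy=4.2,interpolation=3)
cv2.imwrite("pics/c3.png",np.hstack([f(a,j,i),f(b,l,k)]))
E
```

```text
[0.6081 0.1914]
19.01 [0.6082 0.1907 0.3992] F [-1.  -0.1 -2.7] open 0.0458 30.0
19.86 [0.6089 0.1914 0.2612] F [-0.2 -0.1 -3.5] open 0.0458 30.0
```

View pics/c3.png

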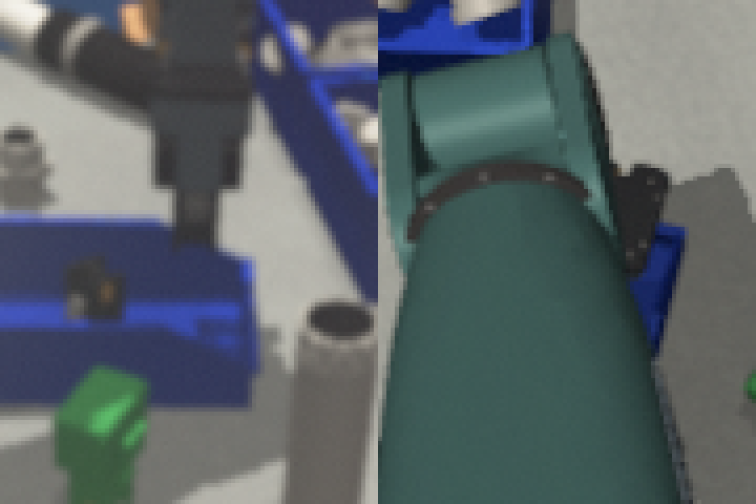

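The pack hangs upright over the lip end, at about (195,215) in the side crop, well to the right of the ready pack at (95,290). I'll lower it now.

```bash
python3 - <<'E'
from h import *
x,y=.6081,.1914
move_straight([x,y,.160],feed=.1); s=st()
for z in np.arange(.156,.139,-.002):
    move_straight([x,y,z],feed=.03); s=st()
    if s["ft_force"][2]>5: break
pause(.3); st()
open_gripper(); pause(.2); st()
move_straight([x,y,.30],feed=.15); st()
movep([.35,.5,.35],q(1.0)); st()
a=save("side","s4"); b=save("top","t4")
for c in("side","top"):
    for n in("pack_tall","pack_tall_neck","pack_ready"):
        for d in spot_point(c,n)[:4]:
            P=w(c,d["centre"])
            if P[1]>.1: print(n,c,round(d["confidence"],2),P)
f=lambda m,v,u:cv2.resize(m[v-50:v+50,u-45:u+45,::-1],None,fx=4.2,fy=4.2,interpolation=3)
i,j=px("side",[.56,.2,.05]).astype(int); k,l=px("top",[.56,.2,.05]).astype(int)
cv2.imwrite("pics/c4.png",np.hstack([f(a,j,i),f(b,l,k)]))
E
```

```text
21.11 [0.6085 0.1915 0.1607] F [ 0.6  0.7 -4.3] open 0.0458 30.0
21.39 [0.6081 0.1914 0.156 ] F [ 0.3 -0.7 -4.4] open 0.0459 30.0
21.64 [0.608  0.1914 0.1539] F [-1.   0.1 -3.8] open 0.0456 30.0
21.89 [0.608  0.1914 0.1518] F [ 0.3  0.  -4.2] open 0.046 30.0
22.14 [0.608  0.1914 0.1498] F [ 0.4 -0.5 -3.8] open 0.0461 30.0
22.39 [0.608  0.1914 0.1479] F [-0.4  0.  -3.7] open 0.0459 30.0
22.64 [0.6086 0.1915 0.1471] F [-4.5 -2.5 10.5] open 0.0458 30.1
22.94 [0.6086 0.1915 0.1471] F [-3.8 -2.  10.6] open 0.0458 30.1
23.97 [0.6081 0.1914 0.146 ] F [ 0.5 -0.5 -0.1] open 0.0913 0.0
25.14 [0.6077 0.1913 0.299 ] F [-0.1 -0.8 -0.3] open 0.091 0.0
26.64 [0.3506 0.4996 0.3497] F [ 0.3  0.1 -0.1] open 0.091 0.0
pack_tall side 0.62 [0.6079 0.1874 0.0021]
pack_tall_neck side 0.83 [0.6064 0.1945 0.0616]
pack_ready side 0.51 [ 0.5274  0.2006 -0.0007]
pack_tall top 0.83 [0.6067 0.1906 0.0058]
pack_tall_neck top 0.73 [0.6084 0.1882 0.0642]
pack_ready top 0.64 [0.5231 0.2012 0.0056]
```

View pics/c4.png

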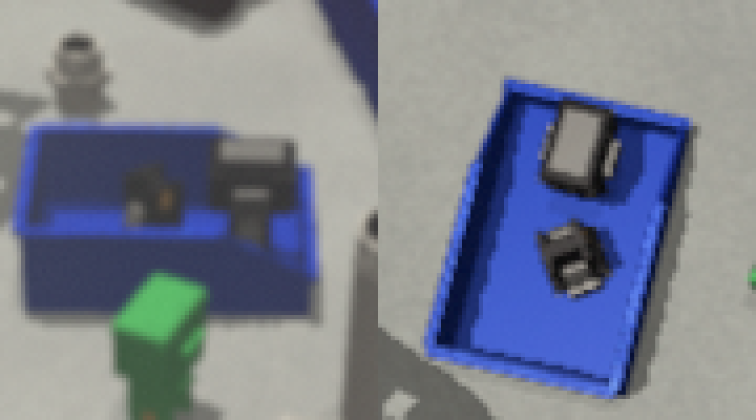

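The tall pack stands upright in the bin at about (255,180) in the side crop and (580,145) in the top crop. The ready pack beside it has not moved, and the robot is clear.

```bash
python3 -c "
from h import *
print(finish_job())"
```

```text
the job is handed in; nothing more can be done
None
```

The job is handed in, with no verdict returned: the tall pack stands on the bin floor beside the untouched ready pack, and the proud low pack is pressed home (camera height and a hard stop agree; the catches themselves weren't visible to check).

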